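# Lock the dressing-wheel arbor with its spring clip

### The arm

A 6-joint arm with a two-finger parallel gripper is mounted at the origin on a cart in front of the work surface, level with it; the furniture and walls round the work are solid. World frame = base frame: x ahead of the robot, y to its left, z up, the work surface at z = 0. Lengths are in mm, angles in rad, forces in N, time in s.
With the tool pointing down it reaches from about 350 to 850 mm from the base axis. Payload 8.1 kg.
Tool frame: the origin (TCP) lies between the finger pads; the fingertips stand r.nose_length ahead of it and the grasp point (between the pads) lies 3 mm ahead of it (r.nose_length is the distance from the TCP to the fingertips, in mm); z points along the fingers, y is the line along which they close (so a half turn about z gives the same grasp; the last joint's range is limited). The gripper opens to 85 mm and grips with 20 to 120 N. Pads are 22 mm wide; open, the fingers measure 114 mm over their backs; the gripper's body (76 mm by 85 mm) begins 54 mm behind the grasp point. The pads swing forward as they close: fully open they stand 13 mm farther back than shut.
Start: joints at [1.187, 0.13, 1.488, -0, 1.523, -0.085], TCP at [176.602, 573.426, 253.292] pointing down, gripper open.
Joint ranges: [-2.96, 2.96], [-0.89, 2.26], [0.02, 2.5], [-1.34, 4.48], [0, 2.73], [-2.66, 2.66]. Speed limits (rad/s): [2.39, 2.39, 2.79, 3.14, 3.14, 3.14].

### API

Orientations are given as a unit quaternion [w, x, y, z].
In Python, from bench import r gives the robot as it stands. The module is installed in compiled form; this text tells all that it offers.
- The arm moves only by the tool shift_gripper, called after "Call:" as a command line: name --argument value ..., lists and objects as JSON in quotes. Schema: {"type":"object","properties":{"rows":{"type":"array","items":{"type":"number"},"minItems":5,"maxItems":60},"force":{"type":"number"},"only":{"type":"string"},"quiet":{"type":"boolean"},"lines":{"type":"string"}},"required":["rows"],"additionalProperties":false}. rows is one flat list of numbers that holds 1 to 12 rows one after another, with no inner brackets; each row has 5 numbers: dx, dy, dz in mm, then a turn about the tool's z in rad, then the finger opening in mm; each row is the pose to reach, as a shift and turn from the pose commanded when the call began, along the tool's axes at that moment; what a row does not reach only later rows make up. A row lasts 1/10 s, in which the tool goes at most 50 mm and 0.15 rad, less where a joint would pass 70% of its speed; a pose out of reach is approached as far as the arm can. The fingers move at their own pace and stop on an object; force is the grip in N (left out, the last holds). Time passes only in rows, so rows that do not move let the fingers close. The tool returns the time, the measured TCP pose, the force, the opening and the grip force at its end. only (a regular expression) keeps the lines of the reply that match it, lines (a string "A,B") keeps lines A to B, and quiet returns only ok. Input that does not fit is refused with a message, and nothing moves.
- r.read_state(): the state, without advancing time (a new reading comes with each control period).
- r.camera(name): name is "scene" or "top"; returns a dict with "pixels" (384x512x3 uint8, blue, green, red), "fx", "fy", "cx", "cy" (pixels), "T" (4x4, takes a point from camera to world coordinates). Camera axes: x right, y up, looking along -z (the intrinsics and any distortion apply to the point x, -y, -z); pixel columns grow to the right and rows downward; lengths in mm; the calibration is good to about 2 mm. A picture is of the moment at which its call begins. There is no depth.
- r.sign_off(): hands the job in; it is judged then, once.
The state is a dict: "time": time; "q": joint angles; "dq": joint speeds; "joint_efforts": joint torques, N m; "ee_pos": TCP position; "tcp_rot": TCP orientation; "contact_force": force on the tool from outside, world axes, zero at the start; "ft_torque": the same for the moment, N m; "gripper_width": finger opening in mm; "finger_force": force on a finger pad.
Only numpy, scipy, OpenCV 4.12 (cv2) and the standard library are available. Lean on these libraries where they do the work, as an engineer would, in place of code of your own. Each camera call takes 0.05 s, during which the arm holds its last target. There are 200 camera calls.

### The job

Push the headed arbor of the small stone-wheel stand all the way home, so that its head is up against the bush and its groove stands clear on the other side. Then take the spring clip from the wooden block and push it straight down onto the arbor's groove, feeling for the groove, until it snaps fully home, and let go. Never lean on the stand with more than about 30 N, and leave the stone collar, the stone core and the glue bottle where they are.

Things in the scene. Friction and masses are not known exactly. Their poses are not given: they have to be found in the camera images.
- stand: Grey fork stand, fixed. Origin: centre of the underside of its base plate (100 x 80 x 12 mm in x, y, z); z up, y along the arbor. Two cheeks 32 mm wide (x), 8 mm thick, at y = +/-12 to 20 mm, tops at z 91 mm; base ribs 60 mm wide, up to z 25 mm. Between them a stone wheel 52 mm across, 14 mm thick, top at z 101 mm. Arbor axis at x 0, z 75 mm, along y.
- wheel_centre (a point): On the arbor's axis in the middle of the fork; axes as the stand's. A brass bush (flange 32 mm across) is screwed through the +y cheek; its depth differs each time and is not measured. With the arbor home against it, the outer face of the arbor's head (28 mm across, 10 mm thick) lies at y = +46 mm, give or take 4 mm.
- far_cheek (a point): Where the arbor leaves the outer face of the -y cheek; axes as the stand's. Arbor shank: steel, 20 mm thick, greased; groove 8 mm wide, 14 mm in diameter, then 9 mm of full thickness to the free end. The head is screwed on to differing depth: the groove's centre lies 94 +/-9 mm from the head's outer face, so (arbor home) 28 +/-13 mm beyond this point toward -y; not measured.
- arbor (a joint): How far the arbor is drawn out along the stand's +y (m): 0 = home, a hard stop; starts 44 to 50 mm out, the groove hidden in the fork. The outer face of its head lies at the stand's y = +46 +/-4 mm plus this value. It slides with about 6 N of friction when the head is pushed toward -y.
- clip: Steel spring clip, about 0.07 kg: an upside-down U with a grip tab on top, 6 mm thick, starting upright in the wooden block. Origin: where the arbor's axis lies when the clip is home; z up to the tab, x across its width, y through its thickness (along the arbor when fitted; either face may look to the fork). Bridge 36 mm wide, from z = +7.5 (bears on the groove when home) to +17.5 mm.
- clip_tab (a point): Where to grip: 38 mm above the clip's origin, axes as the clip's. Tab 20 mm wide (x), 8 mm thick (y), from 17.5 mm below to 12 mm above this point; grip it across x from above.
- clip_noses (a point): Between the round noses (5 mm thick) of the two sprung prongs, 6 mm below the clip's origin; prongs end 2.5 mm lower. On the full 20 mm arbor they land with the clip's origin about 16 mm above the axis and it cannot pass. Over the groove they land about 12 mm above it; then 8 to 18 N presses them past the groove's middle and the clip draws itself home (origin on the axis).
- clip_block: Wooden parking block, 60 x 40 x 24 mm (x, y, z), fixed; origin: centre of its underside. Slot 28 x 7.5 mm, 20 mm deep, along its x, in which the clip hangs by its bridge (clip origin 16.5 mm above the block's underside, axes parallel to the block's).
- stone_collar: Bystander: beige turned stone ring, 60 mm across, 22 mm high, lying flat; origin: centre of underside.
- stone_core: Bystander: pale drilled stone core, 21 mm thick, 105 mm high, standing upright; origin: centre of underside.
- glue_bottle: Bystander: white squeeze bottle with nozzle, 37 mm across, 116 mm high, standing; origin: centre of underside.

How it is judged:
By the outcome, as a careful person would: the job done as asked, in the order asked, and still so for the second after the job is handed in, with the robot touching nothing.
It also fails if it takes over 64 s, if anything falls off the work surface, if the arm or the gripper's body presses on something with over 40 N, if the wrist force passes 120 N, or if a joint passes its speed limit or range.

## Working session

There is one attempt and no reset: what is moved stays moved. The work goes in short steps, Python scripts to look and compute and a tool call to move; the robot and the scene stay as the last step left them, time stands still between calls to the robot, and variables do not carry over. Pictures are saved under pics/ and viewed, at most 10 in all, crops included, and the job is handed in when it is done.

```bash
mkdir -p pics
```

Create h.py:
```python
from bench import r
import numpy as np, cv2
def cam(n):
    c=r.camera(n); return c
def proj(c,P):
    T=np.array(c["T"]);p=np.linalg.inv(T)@np.append(P,1.)
    x,y,z=p[0],-p[1],-p[2]; return np.array([c["fx"]*x/z+c["cx"],c["fy"]*y/z+c["cy"]])
def ray(c,u,v):
    T=np.array(c["T"]);d=np.array([(u-c["cx"])/c["fx"],-(v-c["cy"])/c["fy"],-1.])
    return T[:3,3],T[:3,:3]@d
def onz(c,u,v,z):
    o,d=ray(c,u,v); return o+d*(z-o[2])/d[2]
def tri(c1,p1,c2,p2):
    o1,d1=ray(c1,*p1);o2,d2=ray(c2,*p2)
    s=np.linalg.lstsq(np.c_[d1,-d2],o2-o1,rcond=None)[0]
    a,b=o1+s[0]*d1,o2+s[1]*d2; return (a+b)/2,np.linalg.norm(a-b)
```

Run:
```python
from h import *
s=r.read_state();print(s, r.nose_length)
for n in("scene","top"):
    c=cam(n);print({k:c[k] for k in c if k!="pixels"})
    cv2.imwrite(f"pics/{n}0.png",c["pixels"])
```

```text
{'time': 0.0, 'q': array([ 1.18663843e+00,  1.31183300e-01,  1.48930490e+00, -7.03822521e-08,
        1.52297481e+00, -8.53843444e-02]), 'dq': array([ 0.00084993, -0.00038252, -0.0005873 ,  0.00066005,  0.00053207,
        0.00055994]), 'joint_efforts': array([ 2.63189713e-04, -5.69399035e+01, -5.00554240e+01, -2.71670592e-05,
        1.46223427e-02,  1.12706039e-04]), 'ee_pos': array([176.38585428, 572.95125505, 252.2170938 ]), 'tcp_rot': array([-2.17507368e-04,  1.48831698e-01,  9.88862099e-01, -9.09532352e-04]), 'contact_force': array([-4.43969605e-01,  2.53385533e-04, -1.70625626e-01]), 'ft_torque': array([ 0.02456472,  0.00612719, -0.02525307]), 'finger_force': 0.0, 'gripper_width': 85.50123862108238} 22.0
{'fx': 475.10215887044285, 'fy': 475.10215887044285, 'cx': 254.39151872576446, 'cy': 191.2799903552524, 'T': array([[ 8.82250168e-01,  3.13353787e-01, -3.51346046e-01,
         9.42828395e+01],
       [-4.70378479e-01,  6.17577951e-01, -6.30350347e-01,
        -7.07214821e+02],
       [ 1.94609028e-02,  7.21392319e-01,  6.92253129e-01,
         8.75965780e+02],
       [ 0.00000000e+00,  0.00000000e+00,  0.00000000e+00,
         1.00000000e+00]])}
{'fx': 410.2753376960102, 'fy': 410.2753376960102, 'cx': 247.24241776690286, 'cy': 193.25670904793424, 'T': array([[-2.16829239e-02,  9.86994786e-01, -1.59283217e-01,
         3.55265157e+02],
       [-9.99363301e-01, -2.59127011e-02, -2.45260150e-02,
         5.88950327e+00],
       [-2.83345074e-02,  1.58650006e-01,  9.86928230e-01,
         1.12337122e+03],
       [ 0.00000000e+00,  0.00000000e+00,  0.00000000e+00,
         1.00000000e+00]])}
```

View pics/scene0.png

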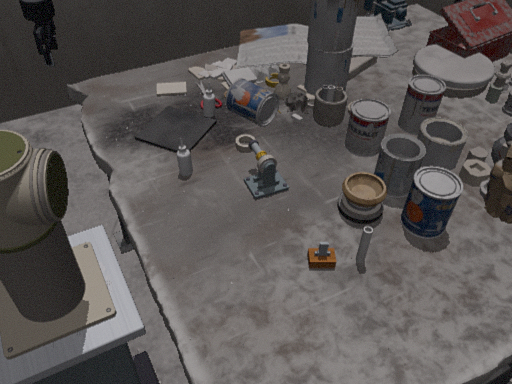

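View pics/top0.png

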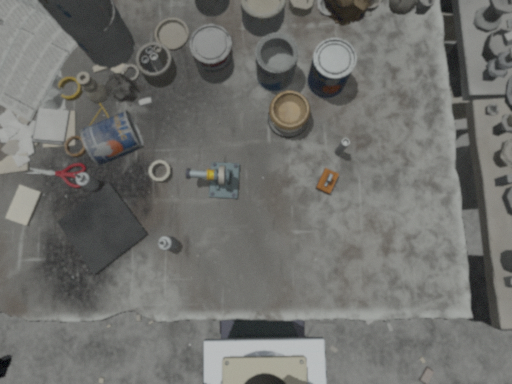

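The stand is at about (224,181) in the top view, with the arbor head near (190,174), pointing +y. The block is at (328,180) and the core at (344,145). The collar is at (160,170) and the bottle at (165,242). I'll zoom in on these.

Run:
```python
from h import *
s=cv2.imread("pics/scene0.png");t=cv2.imread("pics/top0.png")
def cr(im,x,y,w,h,k): return cv2.resize(im[y:y+h,x:x+w],None,fx=k,fy=k,interpolation=cv2.INTER_CUBIC)
a=np.hstack([cr(t,180,150,66,50,6),cr(s,230,130,66,50,6)])
b=np.hstack([cr(t,300,145,66,50,6),cr(s,292,230,66,50,6)])
cv2.imwrite("pics/crop1.png",np.vstack([a,b]))
```

```text
(no output)
```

View pics/crop1.png

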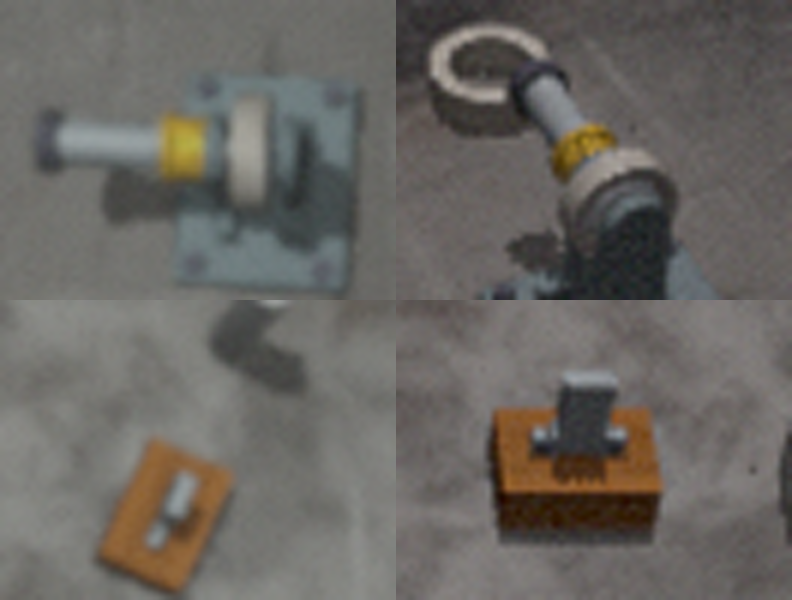

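Run:
```python
from h import *
t=r.camera("top");s=r.camera("scene")
f=lambda x,y,ox,oy:((x+.5)/6-.5+ox,(y+.5)/6-.5+oy)
np.set_printoptions(precision=1,suppress=True)
def rect(P,z,n):
    Q=np.array([onz(t,*p,z)[:2] for p in P]);print(n,Q.tolist(),Q.mean(0))
    for i in range(4):
        d=Q[(i+1)%4]-Q[i];print("  edge",np.hypot(*d),np.degrees(np.arctan2(d[1],d[0])))
rect([f(*p,180,150) for p in[(190,73),(362,82),(351,289),(178,282)]],12,"base")
rect([f(*p,300,145) for p in[(153,138),(234,168),(180,292),(97,258)]],24,"block")
# block by mask
hsv=cv2.cvtColor(t["pixels"],cv2.COLOR_BGR2HSV);m=cv2.inRange(hsv,(5,110,60),(20,255,255));m[:, :300]=0;m[:,360:]=0;m[:150]=0;m[210:]=0
cc=max(cv2.findContours(m,0,2)[0],key=cv2.contourArea);print(cv2.minAreaRect(cc))
rect(list(cv2.boxPoints(cv2.minAreaRect(cc))),24,"blockmask")
print("tab",tri(t,f(183,188-8,300,145),s,f(194,77,292,230)), onz(t,*f(183,183,300,145),66.5),onz(s,*f(194,78,292,230),66.5))
print("head outer top edge", onz(t,*f(38,139,180,150),75),onz(t,*f(38,139,180,150),85))
print("head in scene ctr", f(145,88,230,130), onz(s,*f(142,88,230,130),75))
print("wheel top", onz(t,*f(250,150,180,150),101),"bush",onz(t,*f(183,147,180,150),85))
for n,c,p,z in[("collar",t,(160,170),22),("bottle",t,(165,242),116),("core",t,(344,143),105),("tan",t,(290,110),60)]:print(n,onz(c,*p,z))
```

```text
base [[626.1534080088883, 131.86584929312187], [619.6008071133979, 52.03438339961612], [522.8176495023888, 58.89139226708257], [528.1159895519231, 138.13603387453898]] [574.2  95.2]
  edge 80.09993461421521 -94.69234322915565
  edge 97.02576033077987 175.9474118576423
  edge 79.42156905258615 86.17486596140091
  edge 98.23772509780106 -3.6594850488897848
block [[598.0318256778553, -180.66696462840252], [583.1077650718124, -216.46493602415657], [526.8779887659382, -189.08792615604207], [543.3824765590202, -152.66713130065037]] [ 562.9 -184.7]
  edge 38.7843053440959 -112.63110036230402
  edge 62.54029431276681 154.03959386458686
  edge 39.98590270596027 65.62181493426927
  edge 61.40473943837087 -27.128531358926153
((326.9000549316406, 180.7000274658203), (14.758048057556152, 21.913463592529297), 26.56505012512207)
blockmask [[544.4605399590478, -151.77441180383656], [597.9764209919645, -180.98116884666746], [578.639932401608, -215.71508313915672], [525.4452075001724, -186.3687352296112]] [ 561.6 -183.7]
  edge 60.96707455412508 -28.62388826209593
  edge 39.75354818230663 -119.1048357649416
  edge 60.75266984229995 151.11545440731405
  edge 39.47594307687479 61.203889135114295
tab (array([ 568. , -184.8,   65.8]), np.float64(3.6830420427963624)) [ 568.2 -185.4   66.5] [ 565.4 -185.2   66.5]
head outer top edge [583.1 191.5  75. ] [580.9 189.8  85. ]
head in scene ctr (253.75, 144.25) [584.8 186.3  75. ]
wheel top [570.2  96.5 101. ] bush [575.7 126.9  85. ]
collar [604.4 272.8  22. ]
bottle [402.  235.5 116. ]
core [ 642.8 -218.2  105. ]
tan [752.  -88.4  60. ]
```

Add to h.py:
```python
from scipy.spatial.transform import Rotation as R
S0=np.array([574.2,95.2]);SY=np.radians(-4.1)
ey=np.array([-np.sin(SY),np.cos(SY)]);ex=np.array([np.cos(SY),np.sin(SY)])
def st(x,y): return S0+x*ex+y*ey
def go(x,y,z,yaw=None):
    "shift in tool axes to world x,y,z with tool-y at yaw (deg)"
    s=r.read_state();w,a,b,c=s["tcp_rot"];M=R.from_quat([a,b,c,w]).as_matrix()
    d=M.T@(np.array([x,y,z])-s["ee_pos"]);cur=np.degrees(np.arctan2(M[1,1],M[0,1]))
    out=[round(float(v),1) for v in d]
    if yaw is not None: out.append(round(float(np.radians((cur-yaw+180)%360-180)),3))
    return out,"yaw",round(float(cur),2),"pos",np.round(s["ee_pos"],1).tolist(),"F",np.round(s["contact_force"],1).tolist()
```

```bash
python3 -c "
from h import *
print(go(*st(0,125),250,-4.1))"
```

```text
([-492.6, -217.9, 2.8, 1.344], 'yaw', 72.88, 'pos', [176.5, 573.1, 252.6], 'F', [-0.0, -1.1, 0.2])
```

Call:
shift_gripper --rows '[-45, -20, 0, 0.15, 0, -90, -40, 0, 0.3, 0, -135, -60, 0, 0.45, 0, -180, -80, 0, 0.6, 0, -225, -100, 0, 0.75, 0, -270, -120, 0, 0.9, 0, -315, -140, 0, 1.05, 0, -360, -160, 0, 1.2, 0, -405, -180, 0, 1.342, 0, -450, -200, 0, 1.342, 0, -492, -218, 0, 1.342, 0, -492, -218, 0, 1.342, 0]' --force 30

```text
time: 1.4
ee_pos: [585.9, 215.6, 252.4]
tcp_rot: [0.001, 0.733, 0.68, -0.001]
contact_force: [-0.5, 0.5, 0.4]
gripper_width: -0.3
finger_force: 0.0
```

```bash
python3 -c "
from h import *
print(go(*st(0,125),88,-4.1))"
```

```text
([4.4, -3.1, 164.4, -0.004], 'yaw', -4.32, 'pos', [585.9, 215.6, 252.4], 'F', [-0.5, 0.5, 0.4])
```

Call:
shift_gripper --rows '[0, 0, 45, 0, 0, 4, -1, 90, 0, 0, 4, -2, 130, 0, 0, 4, -3, 160, 0, 0, 4, -3, 163, 0, 0, 4, -3, 163, 0, 0]'

```text
time: 2.0
ee_pos: [579.2, 224.6, 89.9]
tcp_rot: [-0.0, 0.731, 0.682, -0.001]
contact_force: [-0.1, 0.5, 0.3]
gripper_width: 0.2
finger_force: 0.0
```

Run:
```python
from h import *
print(go(*st(0,105),88,-4.1))
s=r.camera("scene");t=r.camera("top")
a=cv2.resize(t["pixels"][140:210,150:250],None,fx=4,fy=4,interpolation=2);b=cv2.resize(s["pixels"][110:210,220:300],None,fx=4,fy=4,interpolation=2)
o=np.zeros((400,720,3),np.uint8);o[:280,:400]=a;o[:,400:]=b;cv2.imwrite("pics/p1.png",o)
```

```text
([-24.4, 4.2, 1.9, 0.002], 'yaw', -4.0, 'pos', [579.2, 224.6, 89.9], 'F', [-0.1, 0.5, 0.3])
```

View pics/p1.png

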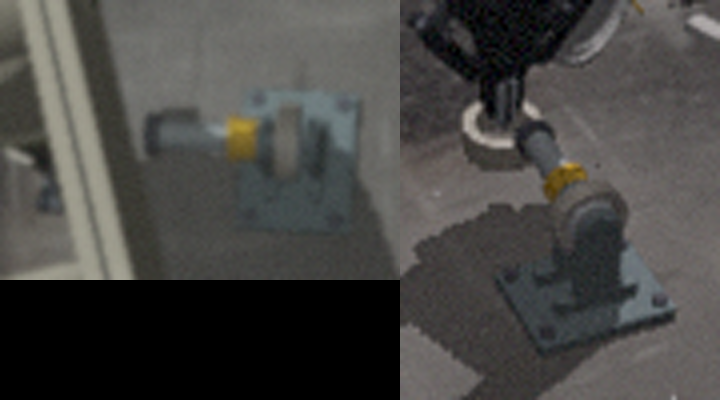

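The view shows the closed fingers (about (505,100) in the right crop) just beyond the head at (535,135), and clear of the collar. Next I push.

Call:
shift_gripper --rows '[-8, 4, 0, 0, 0, -14, 4, 0, 0, 0, -20, 4, 0, 0, 0, -26, 4, 0, 0, 0, -32, 4, 0, 0, 0, -38, 4, 0, 0, 0, -44, 4, 0, 0, 0, -50, 4, 0, 0, 0, -55, 4, 0, 0, 0, -58, 4, 0, 0, 0, -60, 4, 0, 0, 0, -60, 4, 0, 0, 0]'

```text
time: 3.3
ee_pos: [580.1, 164.7, 91.3]
tcp_rot: [-0.0, 0.732, 0.682, 0.001]
contact_force: [-1.0, 4.6, 3.3]
gripper_width: -0.1
finger_force: 2.2
```

```bash
python3 -c "
from h import *
print(go(*st(0,57),88,-4.1))"
```

```text
([-12.7, -1.0, 3.3, 0.001], 'yaw', -4.03, 'pos', [580.1, 164.7, 91.3], 'F', [-1.0, 4.6, 3.3])
```

Call:
shift_gripper --rows '[-1, 0, 0, 0, 0, -2, 0, 0, 0, 0, -3, 0, 0, 0, 0, -4, 0, 0, 0, 0, -5, 0, 0, 0, 0, -6, 0, 0, 0, 0, -6, 0, 0, 0, 0]'

```text
time: 4.0
ee_pos: [579.7, 159.0, 91.3]
tcp_rot: [-0.0, 0.731, 0.682, 0.001]
contact_force: [-1.3, 5.7, 4.5]
gripper_width: 0.1
finger_force: 2.7
```

Call:
shift_gripper --rows '[-1, 0, 0, 0, 0, -2, 0, 0, 0, 0, -3, 0, 0, 0, 0, -3, 0, 0, 0, 0]'

```text
time: 4.4
ee_pos: [579.5, 157.1, 91.3]
tcp_rot: [-0.001, 0.731, 0.682, 0.002]
contact_force: [0.4, 9.9, 3.4]
gripper_width: 0.1
finger_force: 5.2
```

Call:
shift_gripper --rows '[-1, 0, 0, 0, 0, -1, 0, 0, 0, 0]'

```text
time: 4.6
ee_pos: [579.5, 157.0, 91.4]
tcp_rot: [-0.001, 0.731, 0.682, 0.002]
contact_force: [0.3, 14.8, 2.0]
gripper_width: 0.3
finger_force: 7.2
```

Call:
shift_gripper --rows '[-1, 0, 0, 0, 0, -1, 0, 0, 0, 0]'

```text
time: 4.8
ee_pos: [579.5, 156.9, 91.4]
tcp_rot: [-0.001, 0.731, 0.682, 0.003]
contact_force: [0.2, 18.5, 1.0]
gripper_width: 0.2
finger_force: 9.3
```

Hard stop: stiffness is about 4 N/mm with no movement. I'll back off, rise and look.

Call:
shift_gripper --rows '[10, 0, 0, 0, 0, 25, 0, 0, 0, 0, 35, 0, -20, 0, 20, 35, 0, -65, 0, 40, 35, 0, -110, 0, 40, 35, -40, -150, 0, 40, 35, -90, -160, 0, 40, 35, -140, -160, 0, 40, 35, -140, -160, 0, 40]'

```text
time: 5.7
ee_pos: [437.1, 198.4, 249.8]
tcp_rot: [-0.001, 0.731, 0.682, -0.001]
contact_force: [0.3, -0.2, 0.3]
gripper_width: 40.1
finger_force: 0.0
```

Run:
```python
from h import *
s=r.camera("scene");t=r.camera("top")
cv2.imwrite("pics/s2.png",s["pixels"]);cv2.imwrite("pics/t2.png",t["pixels"])
a=cv2.resize(t["pixels"][150:210,200:260],None,fx=6,fy=6,interpolation=2);b=cv2.resize(s["pixels"][130:205,235:300],None,fx=6,fy=6,interpolation=2)
o=np.zeros((450,760,3),np.uint8);o[:360,:360]=a;o[:,370:]=b;cv2.imwrite("pics/p2.png",o)
```

```text
(no output)
```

View pics/p2.png

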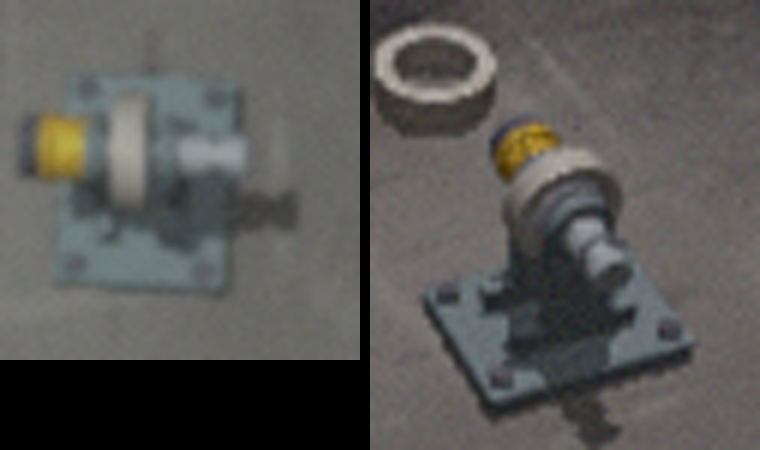

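The head is against the brass bush. The groove shows at about (220,153) in the top crop and about (600,247) in the scene crop. I'll measure it more precisely with a width profile.

Run:
```python
from h import *
np.set_printoptions(precision=1,suppress=True)
t=r.camera("top");s=r.camera("scene")
g=cv2.cvtColor(t["pixels"],cv2.COLOR_BGR2GRAY)
print(g[168:183,226:246])
o=lambda p:((p[0]+.5)/6-.5,(p[1]+.5)/6-.5)
def so(P): d=P[:2]-S0; return np.array([d@ex,d@ey])
for n,u,v,z in[("groove",236.2,175.1,82),("end",240.9,175.2,80),("headouter",203,174,80),("wheel",221,175,101)]:
    P=onz(t,u,v,z);print(n,P,so(P))
for n,u,v,z in[("groove ctr sc",273.3,171,78),("end sc",276,175,78)]:
    P=onz(s,u,v,z);print(n,P,so(P))
print("tri groove",tri(t,(236.2,175.1),s,(273.3,171)))
# sub-pixel width profile of shank columns
for u in range(228,245):
    col=g[166:186,u].astype(float);b=np.clip(col-105,0,None);print(u,round(b.sum()),round(float((b*np.arange(166,186)).sum()/max(b.sum(),1)),1),end=" | ")
```

```text
[[118 117 117 119 121 118 123 119 118 113 111 115 107  83  84  99 106 107
  105 105]
 [112 108 104 109 107 115 115 119 123 118 120 118 105  82  83 104 105 104
  108 112]
 [108 103  99  95  94 101 107 118 123 120 122 119 105  82  84 101 105 104
  109 113]
 [102 107  99  89  92  94 102 117 120 120 120 118 105  87  90 101 104 105
  108 113]
 [ 99 110 105 101 106 114 114 120 118 116 117 121 116 105 104 101 102 104
  110 111]
 [108 117 114 114 132 136 139 136 132 120 127 130 135 132 122 109 102 102
  108 115]
 [123 120 116 123 144 150 152 148 149 145 146 148 151 149 134 113 103 104
  109 116]
 [121 119 116 122 144 153 151 154 154 155 155 157 157 155 140 109 102 106
  109 114]
 [109 111 109 111 134 145 146 147 146 145 149 150 152 147 132 108 104 103
  108 113]
 [ 99 103 102  98 115 127 131 129 121 116 123 128 135 135 123 107 101 105
  106 112]
 [ 90  96  93  88  99 106 109 108 102  94  92 105 110 113 111 100 103 107
  108 107]
 [ 78  81  82  70  70  78  87  86  82  78  76  83  90  94  98  99 103 105
  106 109]
 [ 71  76  74  66  58  62  70  78  75  78  74  73  74  81  95  99 103 102
  105 109]
 [ 71  72  67  57  53  61  73  80  75  78  79  71  66  80  88  93  92  93
  102 104]
 [ 69  57  49  45  53  56  68  73  72  75  71  71  67  66  72  73  75  83
   91  97]]
groove [571.7  59.4  82. ] [  0.1 -35.9]
end [571.6  47.3  80. ] [  0.8 -48. ]
headouter [577.5 146.   80. ] [-0.4 50.9]
wheel [569.1  97.1 101. ] [-5.2  1.6]
groove ctr sc [577.2  63.3  78. ] [  5.3 -31.6]
end sc [575.7  47.   78. ] [  5.  -47.9]
tri groove (array([572.8,  58.8,  83. ]), np.float64(2.692120848193582))
228 82 170.0 | 229 102 170.7 | 230 191 172.9 | 231 257 173.0 | 232 269 173.1 | 233 283 173.1 | 234 254 173.4 | 235 218 173.6 | 236 240 173.7 | 237 254 173.7 | 238 223 174.9 | 239 201 175.1 | 240 132 175.1 | 241 21 174.6 | 242 1 168.0 | 243 7 171.6 | 244 35 173.1 |
```

Run:
```python
from h import *
np.set_printoptions(precision=1,suppress=True)
t=r.camera("top");s=r.camera("scene")
for n,c,(x,y,w,h) in[("top",t,(310,165,36,40)),("scene",s,(300,232,45,40))]:
    im=c["pixels"][y:y+h,x:x+w].astype(int)
    hsv=cv2.cvtColor(c["pixels"],cv2.COLOR_BGR2HSV)[y:y+h,x:x+w]
    # grey pixels inside the orange region hull
    m=cv2.inRange(hsv,(5,110,50),(20,255,255));cc=max(cv2.findContours(m,0,2)[0],key=cv2.contourArea)
    print(n,cv2.minAreaRect(cc))
    g=cv2.cvtColor(c["pixels"],cv2.COLOR_BGR2GRAY)[y:y+h,x:x+w]
    hull=np.zeros_like(m);cv2.fillConvexPoly(hull,cv2.convexHull(cc),255)
    mm=(hsv[...,1]<60)&((hull>0)|(n=="scene"))&(g>125)
    v,u=np.nonzero(mm);print("bright",len(u),u.mean()+x,v.mean()+y,u.min()+x,u.max()+x,v.min()+y,v.max()+y)
    for X in(562.5,565,568):
        print(X,[proj(c,(X,-184.5,z)) for z in(34,66.5)])
print(go(564.5,-184.8,110,-27.5))
```

```text
top ((17.000001907348633, 15.5), (14.758048057556152, 21.466251373291016), 26.56505012512207)
bright 21 329.1904761904762 177.9047619047619 325 332 174 185
562.5 [array([327.8, 179.6]), array([329.8, 177.2])]
565 [array([327.7, 178.7]), array([329.8, 176.3])]
568 [array([327.7, 177.6]), array([329.7, 175.2])]
scene ((21.5, 25.5), (19.0, 27.0), 90.0)
bright 319 319.45454545454544 245.2476489028213 300 344 232 271
562.5 [array([320.9, 252.1]), array([322.6, 242.8])]
565 [array([321.9, 251.7]), array([323.6, 242.4])]
568 [array([323. , 251.2]), array([324.7, 242. ])]
([-373.2, 148.3, 140.4, 0.409], 'yaw', -4.05, 'pos', [442.9, 198.0, 250.3], 'F', [0.0, -0.5, 0.1])
```

Call:
shift_gripper --rows '[0, 0, 0, 0, 45]'

```text
time: 6.1
ee_pos: [442.7, 197.9, 250.0]
tcp_rot: [-0.0, 0.732, 0.682, -0.0]
contact_force: [-0.7, -0.8, 0.1]
gripper_width: 45.2
finger_force: 0.0
```

```bash
python3 -c "
from h import *
print(go(564.5,-184.8,110,-27.5))"
```

```text
([-373.0, 148.7, 140.1, 0.409], 'yaw', -4.06, 'pos', [442.7, 197.9, 250.0], 'F', [-0.7, -0.8, 0.1])
```

Call:
shift_gripper --rows '[-40, 17, 0, 0.1, 45, -85, 35, 0, 0.2, 45, -130, 52, 0, 0.3, 45, -175, 70, 0, 0.409, 45, -220, 88, 0, 0.409, 45, -265, 106, 0, 0.409, 45, -310, 124, 20, 0.409, 45, -350, 140, 50, 0.409, 45, -373, 149, 95, 0.409, 45, -373, 149, 140, 0.409, 45, -373, 149, 140, 0.409, 45, -373, 149, 140, 0.409, 45]'

```text
time: 7.3
ee_pos: [563.5, -184.4, 109.2]
tcp_rot: [-0.002, 0.855, 0.519, -0.001]
contact_force: [0.4, 1.0, 0.8]
gripper_width: 45.0
finger_force: 0.0
```

Run:
```python
from h import *
print(go(565,-184.8,61,-27.5))
s=r.camera("scene")
cv2.imwrite("pics/p3.png",cv2.resize(s["pixels"][180:290,270:400],None,fx=5,fy=5,interpolation=2))
```

```text
([0.3, 1.7, 48.2, 0.0], 'yaw', -27.48, 'pos', [563.5, -184.4, 109.2], 'F', [0.4, 1.0, 0.8])
```

View pics/p3.png

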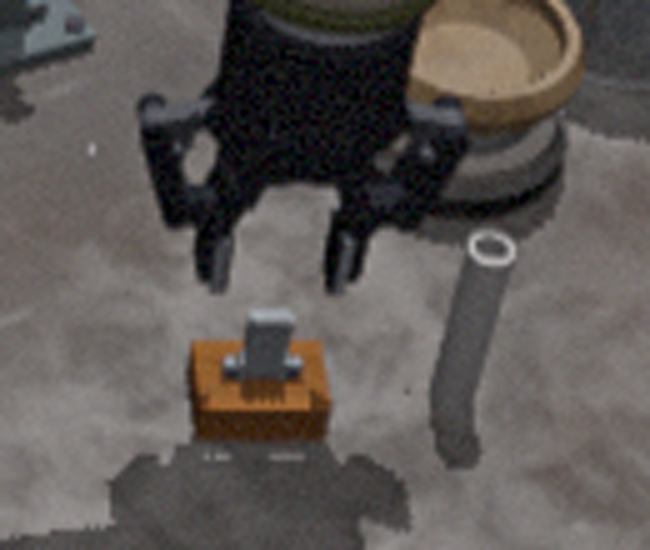

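The open fingers straddle the tab (270,340) symmetrically, and the core (490,250) is clear. I'll descend and grip.

Call:
shift_gripper --rows '[0, 1, 20, 0, 40, 0, 1, 38, 0, 40, 0, 1, 48, 0, 40, 0, 1, 48, 0, 40, 0, 1, 48, 0, 10, 0, 1, 48, 0, 10, 0, 1, 48, 0, 10, 0, 1, 48, 0, 10, 0, 1, 48, 0, 10]' --force 60

```text
time: 8.25
ee_pos: [566.6, -185.3, 64.5]
tcp_rot: [0.001, 0.855, 0.519, 0.001]
contact_force: [-0.9, 1.5, 6.2]
gripper_width: 18.6
finger_force: 58.8
```

Call:
shift_gripper --rows '[0, 0, -8, 0, 10, 0, 0, -25, 0, 10, 0, 0, -50, 0, 10, 0, 0, -90, 0, 10, 0, 0, -120, 0, 10, 0, 0, -130, 0, 10, 0, 0, -130, 0, 10]'

```text
time: 8.95
ee_pos: [566.3, -185.4, 194.8]
tcp_rot: [0.002, 0.855, 0.519, 0.001]
contact_force: [0.3, -0.0, -0.6]
gripper_width: 18.5
finger_force: 58.7
```

Run:
```python
from h import *
print(go(571.8,61.7,190,-4.1))
s=r.camera("scene");t=r.camera("top");u,v=proj(s,(565,-185,165)).astype(int)
cv2.imwrite("pics/p4.png",cv2.resize(s["pixels"][v-50:v+60,u-65:u+65],None,fx=6,fy=5,interpolation=2)[:, :780])
```

```text
([221.8, -109.1, 4.4, -0.407], 'yaw', -27.44, 'pos', [566.3, -185.4, 194.8], 'F', [0.3, -0.0, -0.6])
```

View pics/p4.png

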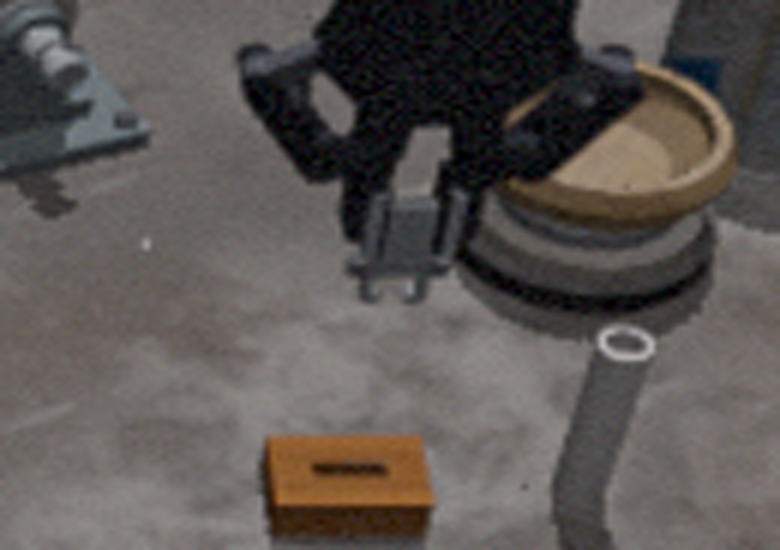

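The clip is held upright at about (400,240) in the crop, and the block's slot is empty. Next I move over the groove.

Call:
shift_gripper --rows '[35, -17, 0, -0.1, 10, 75, -37, 0, -0.2, 10, 115, -57, 0, -0.3, 10, 155, -77, 0, -0.407, 10, 190, -94, 0, -0.407, 10, 212, -104, 0, -0.407, 10, 222, -109, 0, -0.407, 10, 222, -109, 0, -0.407, 10, 222, -109, 0, -0.407, 10]'

```text
time: 9.95
ee_pos: [570.3, 61.4, 191.2]
tcp_rot: [-0.0, 0.732, 0.681, -0.001]
contact_force: [-0.3, -0.4, -0.5]
gripper_width: 18.3
finger_force: 58.6
```

Run:
```python
from h import *
print(go(571.8,62.2,160,-4.1))
s=r.camera("scene")
u,v=proj(s,(572,62,125)).astype(int);print(u,v)
cv2.imwrite("pics/p5.png",cv2.resize(s["pixels"][v-45:v+65,u-60:u+60],None,fx=5,fy=5,interpolation=2))
```

```text
([1.0, 1.5, 31.2, -0.001], 'yaw', -4.13, 'pos', [570.3, 61.4, 191.2], 'F', [-0.3, -0.4, -0.5])
272 157
```

View pics/p5.png

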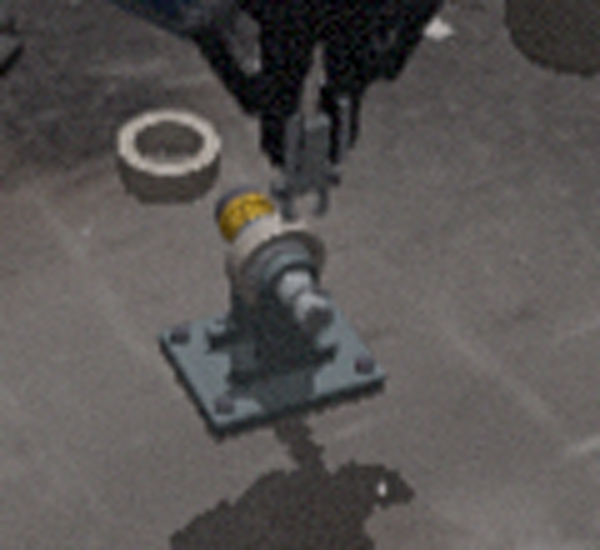

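The clip (about (303,205)) is right above the arbor groove (about (303,285)). I'll descend to just above contact.

Call:
shift_gripper --rows '[1, 1, 15, 0, 10, 1, 1.5, 30, 0, 10, 1, 1.5, 43, 0, 10, 1, 1.5, 45, 0, 10, 1, 1.5, 45, 0, 10, 1, 1.5, 45, 0, 10]'

```text
time: 10.6
ee_pos: [572.6, 63.2, 147.6]
tcp_rot: [0.0, 0.732, 0.681, 0.0]
contact_force: [0.1, -0.1, -0.1]
gripper_width: 18.0
finger_force: 58.7
```

Run:
```python
from h import *
print(go(571.8,62.2,135,-4.1))
s=r.camera("scene");t=r.camera("top")
u,v=proj(s,(572,62,90)).astype(int);print(u,v)
a=s["pixels"][v-30:v+25,u-30:u+30]
cv2.imwrite("pics/p6.png",cv2.resize(a,None,fx=10,fy=10,interpolation=2))
```

```text
([-1.0, -0.7, 12.6, -0.0], 'yaw', -4.13, 'pos', [572.6, 63.2, 147.6], 'F', [0.1, -0.1, -0.1])
271 168
```

View pics/p6.png

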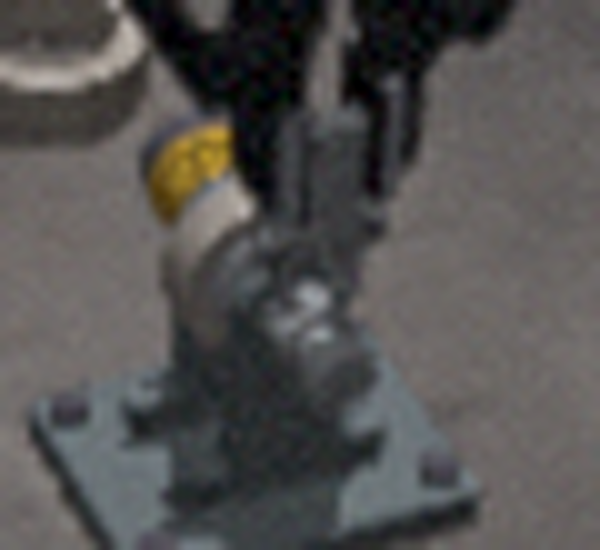

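The clip hangs right over the groove at about (320,290). I'll feel downward slowly.

Call:
shift_gripper --rows '[-1, -0.5, 2, 0, 10, -1, -0.5, 4, 0, 10, -1, -0.5, 5.5, 0, 10, -1, -0.5, 7, 0, 10, -1, -0.5, 7, 0, 10]'

```text
time: 11.2
ee_pos: [571.5, 62.1, 139.9]
tcp_rot: [-0.0, 0.732, 0.681, -0.0]
contact_force: [0.5, -1.5, -0.7]
gripper_width: 18.5
finger_force: 58.6
```

Call:
shift_gripper --rows '[0, 0, 1, 0, 10, 0, 0, 2, 0, 10, 0, 0, 2, 0, 10]'

```text
time: 11.5
ee_pos: [571.7, 62.1, 138.2]
tcp_rot: [0.0, 0.732, 0.681, -0.0]
contact_force: [0.3, -0.9, -1.1]
gripper_width: 18.8
finger_force: 58.7
```

Call:
shift_gripper --rows '[0, 0, 1, 0, 10, 0, 0, 1, 0, 10]'

```text
time: 11.7
ee_pos: [571.9, 62.1, 137.4]
tcp_rot: [0.0, 0.732, 0.681, 0.0]
contact_force: [-0.4, -1.2, -0.2]
gripper_width: 18.4
finger_force: 58.8
```

Call:
shift_gripper --rows '[0, 0, 1, 0, 10, 0, 0, 1, 0, 10]'

```text
time: 11.9
ee_pos: [572.2, 62.2, 136.8]
tcp_rot: [0.0, 0.732, 0.681, 0.0]
contact_force: [0.4, -2.1, 2.3]
gripper_width: 18.8
finger_force: 59.0
```

Call:
shift_gripper --rows '[0, 0, 1, 0, 10, 0, 0, 1, 0, 10]'

```text
time: 12.1
ee_pos: [572.7, 62.1, 136.1]
tcp_rot: [0.001, 0.732, 0.681, 0.001]
contact_force: [2.4, -3.2, 2.8]
gripper_width: 18.6
finger_force: 59.2
```

Call:
shift_gripper --rows '[0, 0, 1, 0, 10, 0, 0, 1, 0, 10]'

```text
time: 12.3
ee_pos: [573.0, 62.2, 135.5]
tcp_rot: [0.001, 0.732, 0.681, 0.001]
contact_force: [2.2, -2.7, 5.6]
gripper_width: 18.5
finger_force: 59.4
```

Contact now, and the arbor is nudging the tool toward +x, so I'll follow it in x while pressing.

Call:
shift_gripper --rows '[0, 1, 0, 0, 10, 0, 1.5, 1, 0, 10, 0, 1.5, 1, 0, 10]'

```text
time: 12.6
ee_pos: [574.1, 62.1, 134.6]
tcp_rot: [0.001, 0.732, 0.681, 0.001]
contact_force: [-0.2, -3.3, 8.8]
gripper_width: 18.2
finger_force: 60.0
```

Call:
shift_gripper --rows '[0, 0, 1, 0, 10, 0, 0, 1, 0, 10]'

```text
time: 12.8
ee_pos: [574.3, 62.1, 134.1]
tcp_rot: [0.001, 0.732, 0.681, 0.001]
contact_force: [-0.6, -1.9, 11.2]
gripper_width: 18.3
finger_force: 60.1
```

Call:
shift_gripper --rows '[0, 0, 1, 0, 10, 0, 0, 1, 0, 10]'

```text
time: 13.0
ee_pos: [574.5, 62.1, 133.3]
tcp_rot: [0.001, 0.732, 0.681, 0.001]
contact_force: [-1.7, -2.3, 11.1]
gripper_width: 18.4
finger_force: 60.1
```

Call:
shift_gripper --rows '[0, 0, 1, 0, 10, 0, 0, 1, 0, 10]'

```text
time: 13.2
ee_pos: [574.2, 62.1, 131.8]
tcp_rot: [0.001, 0.732, 0.681, 0.001]
contact_force: [-0.1, -2.6, 9.6]
gripper_width: 18.4
finger_force: 59.9
```

Call:
shift_gripper --rows '[0, 0, 1, 0, 10, 0, 0, 1, 0, 10]'

```text
time: 13.4
ee_pos: [573.8, 62.1, 130.2]
tcp_rot: [0.001, 0.732, 0.681, 0.001]
contact_force: [1.0, -2.8, 7.1]
gripper_width: 18.5
finger_force: 59.5
```

Force peaked and is falling as the clip goes down: the noses are spreading past the middle. I'll continue home.

Call:
shift_gripper --rows '[0, 0, 1, 0, 10, 0, 0, 2, 0, 10, 0, 0, 2, 0, 10]'

```text
time: 13.7
ee_pos: [573.2, 62.1, 126.9]
tcp_rot: [-0.0, 0.732, 0.681, -0.0]
contact_force: [2.0, -3.1, 0.5]
gripper_width: 18.8
finger_force: 58.8
```

Call:
shift_gripper --rows '[0, 0, 1, 0, 10, 0, 0, 2, 0, 10, 0, 0, 2, 0, 10]'

```text
time: 14.0
ee_pos: [572.8, 62.1, 124.3]
tcp_rot: [-0.0, 0.732, 0.681, -0.0]
contact_force: [4.1, -2.6, -5.7]
gripper_width: 18.4
finger_force: 58.6
```

Call:
shift_gripper --rows '[0, 0, 1, 0, 10, 0, 0, 1, 0, 10]'

```text
time: 14.2
ee_pos: [573.1, 62.1, 123.8]
tcp_rot: [-0.0, 0.732, 0.681, -0.0]
contact_force: [4.2, -3.0, -3.7]
gripper_width: 18.6
finger_force: 58.7
```

Call:
shift_gripper --rows '[0, 0.7, 1, 0, 10, 0, 0.7, 1, 0, 10]'

```text
time: 14.4
ee_pos: [573.8, 62.0, 123.0]
tcp_rot: [-0.0, 0.732, 0.681, -0.0]
contact_force: [3.1, -4.6, -3.2]
gripper_width: 18.7
finger_force: 58.9
```

Call:
shift_gripper --rows '[0, 0, 1.5, 0, 10, 0, 0, 1.5, 0, 10]'

```text
time: 14.6
ee_pos: [574.0, 62.0, 122.3]
tcp_rot: [0.0, 0.732, 0.681, -0.0]
contact_force: [-0.2, -3.6, 2.6]
gripper_width: 18.5
finger_force: 59.5
```

Call:
shift_gripper --rows '[0, 0, 1.5, 0, 10, 0, 0, 1.5, 0, 10]'

```text
time: 14.8
ee_pos: [574.2, 62.0, 121.7]
tcp_rot: [0.0, 0.732, 0.681, 0.0]
contact_force: [-3.6, -4.4, 10.3]
gripper_width: 18.6
finger_force: 60.4
```

Call:
shift_gripper --rows '[0, 0, 1.2, 0, 10, 0, 0, 1.2, 0, 10]'

```text
time: 15.0
ee_pos: [574.4, 62.0, 121.4]
tcp_rot: [0.001, 0.732, 0.681, 0.0]
contact_force: [-6.1, -4.2, 15.9]
gripper_width: 18.3
finger_force: 61.1
```

Call:
shift_gripper --rows '[0, 0, -1, 0, 10, 0, 0, -2.5, 0, 10, 0, 0, -2.5, 0, 30, 0, 0, -2.5, 0, 36, 0, 0, -2.5, 0, 40, 0, 0, -2.5, 0, 40, 0, 0, -12, 0, 40, 0, 0, -40, 0, 40, 0, 0, -80, 0, 40, 0, 0, -120, 0, 40, 0, -60, -140, 0, 40, 0, -110, -140, 0, 40]'

```text
time: 16.2
ee_pos: [478.0, 69.1, 261.9]
tcp_rot: [0.002, 0.732, 0.681, 0.002]
contact_force: [-0.6, 0.4, 0.8]
gripper_width: 40.1
finger_force: 0.0
```

Call:
shift_gripper --rows '[0, -50, 0, 0, 40, 0, -50, 0, 0, 40, 0, -50, 0, 0, 40]'

```text
time: 16.5
ee_pos: [426.5, 72.9, 259.4]
tcp_rot: [0.001, 0.732, 0.681, 0.001]
contact_force: [1.1, -0.3, -0.4]
gripper_width: 39.9
finger_force: 0.0
```

Run:
```python
from h import *
s=r.camera("scene");t=r.camera("top")
a=cv2.resize(t["pixels"][150:210,200:260],None,fx=6,fy=6,interpolation=2);b=cv2.resize(s["pixels"][130:205,235:300],None,fx=6,fy=6,interpolation=2)
o=np.zeros((450,760,3),np.uint8);o[:360,:360]=a;o[:,370:]=b;cv2.imwrite("pics/p7.png",o)
for z in(75,92.5,125):print(z,proj(s,(572.5,62,z)),proj(t,(572.5,62,z)))
```

```text
75 [271.90144664 172.74964817] [235.33245203 175.387308  ]
92.5 [272.21428996 167.54375672] [234.94404624 174.01295749]
125 [272.81243217 157.59032857] [234.18786871 171.33726883]
```

View pics/p7.png

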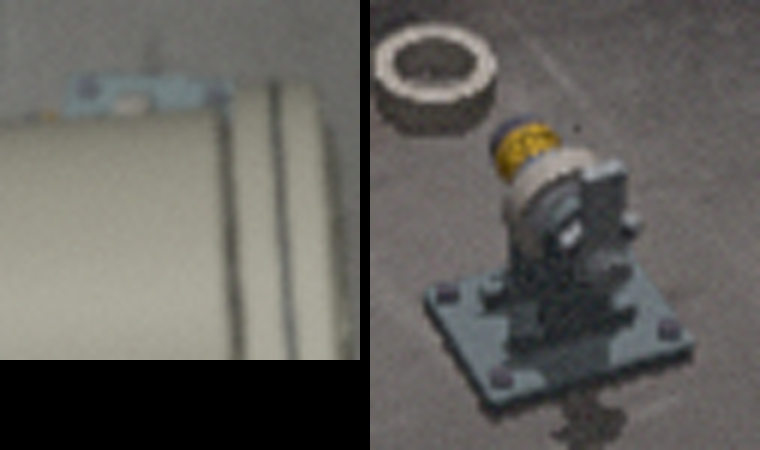

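The clip stands upright in the groove. The top of its tab, at about (607,165) in the crop, is (274,157) in the image against (273,157.6) predicted for home. The head is still against the bush and the robot is clear.

```bash
python3 -c "
from bench import r
print(r.sign_off())"
```

```text
the job is handed in; nothing more can be done
None
```

The arbor is pushed home and the spring clip is snapped onto its groove and released. The highest readings were about 19 N on the stand and 16 N on the clip, the bystanders were not touched, and I handed the job in at about 16.6 s; the sign-off returned no verdict.

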